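# Fetch the core ring from behind the weight and cap and set it on the ejector

### The job

The chrome core ring stands at the back of the sheet-steel bay, boxed in by the brass weight and the black cap: first put weight and cap aside in the white tray, leaving the ring where it is until both stand there, then set the ring flat on the ejector's deck, over its plunger. Once it sits there, put the weight and the cap back upright on the very spots in the bay where each of them stood. Do not press the red button, and do not shift the glass dish, the tin or the white bottle beside the work.

Things in the scene. Friction and masses are not known exactly. Their poses are not given: they have to be found in the camera images.
- ring: Chrome core ring, open at both ends, standing on end: outside diameter 56 mm, bore 46 mm, height 30 mm, about 0.14 kg. Origin: centre of its underside, z up its axis. At the start it stands at the back of the bay (centre about 44 mm from the back wall), between weight and cap and about 20 mm farther back than they; the gaps to them are only 5 to 10 mm.
- weight: Squat brass weight: plain upright cylinder 48 mm in diameter and 30 mm high, with a small knob (18 mm wide, its top 44 mm above the underside) on top; 0.3 to 0.6 kg. Origin: centre of its underside, z up. At the start it stands in the bay, at the left or the right of the ring's front (shuffled with the cap).
- cap: Black bakelite cap, a solid plain disc: 52 mm in diameter, 35 mm high, its side upright for the lowest 28 mm and the top edge rounded off; about 0.07 kg. Origin: centre of its underside, z up. At the start it stands in the bay on the side of the ring where the weight is not.
- bay: Fixed grey steel bay, open above and at its -x side. Floor 136 (x) by 200 mm (y), 3 mm thick; walls 4 mm thick, 40 mm high: back wall (inner face x = +64 mm), side walls (inner faces y = +-98 mm). Origin: centre of its underside; floor top at z = +3 mm. At the start weight and cap stand near x = 0, y = +-57 mm, ring near x = +20 mm, y = 0 (within 3 mm).
- ejector: Fixed blue ring ejector, housing x -153 to +83, y -73 to +73 mm, flat deck at z = 80 mm. Origin: on the plunger's axis, at the underside. Plunger: dark round stub 28 mm wide on that axis, standing 8 mm out of the deck, top chamfered; the ring goes over it and rests on the deck. Red button at x = -110 mm. Ejector and tray swap sides (left, right) between starts.
- tray: Fixed white parking tray, 220 mm (x) by 155 mm (y) outside, 4 mm walls only 12 mm high. Origin: centre of the underside, on the mat; the inner floor is 4 mm above it. Empty at the start; weight and cap fit side by side along its x.
- button (a joint): The ejector's red push button (42 mm across): 0 when up, 0.006 m when fully down; springs back. It is not to be pressed.
- dish: Small frosted glass dish, 84 mm across, 22 mm high, open side up, between the robot and the bay. Origin: centre of its underside. A bystander.
- flask: White plastic bottle, closed, 64 mm in diameter, 150 mm tall, on the far right part of the mat. Origin: centre of its underside. A bystander.
- tin: Aluminium sample tin, 70 mm in diameter, 55 mm high, on the far left part of the mat. Origin: centre of its underside. A bystander.

How it is judged:
By the outcome, as a careful person would: the job done as asked, in the order asked, and still so for the second after the job is handed in, with the robot touching nothing.
It also fails if it takes over 106 s, if anything falls off the work surface, if the arm or the gripper's body presses on something with over 40 N, if the wrist force passes 120 N, or if a joint passes its speed limit or range.

### The arm

A 7-joint arm with a two-finger parallel gripper is mounted at the origin on the work surface. World frame = base frame: x ahead of the robot, y to its left, z up, the work surface at z = 0. Lengths are in m, angles in rad, forces in N, time in s.
With the tool pointing down it reaches from about 0.4 to 0.85 m from the base axis. Payload 10.4 kg.
Tool frame: the origin (TCP) lies at the very end of the fingers, on their centre line; the grasp point (between the pads) lies bot.grip_point_offset behind it (bot.grip_point_offset is the distance from the TCP to the grasp point, in m); z points along the fingers, y is the line along which they close (so a half turn about z gives the same grasp; the last joint's range is limited). The gripper opens to 87 mm and grips with 3 to 60 N. Pads are 19 mm wide; open, the fingers measure 117 mm over their backs; the gripper's body (75 mm by 190 mm) begins 51 mm behind the grasp point.
Start: joints at [-1.214, 0.332, -0.065, 1.46, 0.022, 1.35, -0.088], TCP at [0.232, 0.58, 0.223] pointing down, gripper open.
Joint ranges: [-2.6, 2.6], [-0.5, 2.12], [-1.47, 1.34], [0.16, 2.42], [-1.27, 4.41], [0.06, 2.06], [-2.6, 2.6]. Speed limits (rad/s): [2.22, 2.22, 2.79, 2.79, 3.14, 3.14, 3.14].

### API

Orientations are given as a unit quaternion [w, x, y, z].
In Python, from rig import bot gives the robot as it stands.
- The arm moves only by the tool step_arm, never from a script. Its argument "series" is a list that holds one entry, the list of rows, each a list of 7 numbers: the shift along the world's x, y, z in m, then the turn, a rotation vector about the world's x, y, z in degrees, then the closure, from 0 (fully open) to 1 (shut). In form: [[[x, y, z, rx, ry, rz, claw], ...]]. A call has 1 to 5 rows; each row is the pose to reach, as a shift and turn from the pose commanded when the call began; what a row does not reach only later rows make up. A row lasts 1/10 s, in which the tool goes at most 50 mm and 8.59 degrees, less where a joint would pass 70% of its speed; a pose out of reach is approached as far as the arm can. A call with a gripper value outside its range is refused whole. The fingers move at their own pace and stop on an object; "newtons" is the grip in N (left out, the last holds). Time passes only in rows, so rows that repeat a pose let the fingers close. It gives the time, the measured TCP pose, the force, the opening and the grip force at its end, in the units of the state.
- bot.sense(): the state, without advancing time (a new reading comes with each control period).
- bot.read_camera(name): name is "side" or "top" or "wrist"; returns (picture, depth): 420x560x3 uint8, red, green, blue; 420x560 float32, m along the optical axis (not along the pixel's ray), 0 where there is no reading.
- bot.calibration(name): a dict with "mtx" (3x3 intrinsics, pixels), "R" (3x3) and "t" (3): a world point X has camera coordinates R X + t. Camera axes: x right, y down, z forward; pixel columns grow to the right and rows downward; lengths in m; the calibration is good to about 2 mm. A picture is of the moment at which its call begins: read the wrist's pose just before it. calibration takes no time and is no camera call; for the wrist camera it gives the pose at the moment of the call.
- bot.hand_in(): hands the job in; it is judged then, once.
The state is a dict: "t": time; "qpos": joint angles; "joint_velocities": joint speeds; "joint_torque": joint torques, N m; "ee_pos": TCP position; "tool_rot": TCP orientation; "wrist_force": force on the tool from outside, world axes, zero at the start; "ft_torque": the same for the moment, N m; "grip_width": finger opening in m; "gripper_force": force on a finger pad.
Only numpy, scipy, OpenCV 4.12 (cv2) and the standard library are available. Lean on these libraries where they do the work, as an engineer would, in place of code of your own. Each camera call takes 0.05 s, during which the arm holds its last target. There are 200 camera calls.

## Working session

There is one attempt and no reset: what is moved stays moved. The work goes in short steps, Python scripts to look and compute and a tool call to move; the robot and the scene stay as the last step left them, time stands still between calls to the robot, and variables do not carry over. Pictures are saved under pics/ and viewed, at most 14 in all, crops included, and the job is handed in when it is done.

Besides the shell and the picture viewer there is one more tool, called after "Request:" as name(argument=value, ...), one argument or row to a line, values as JSON. step_arm: Moves the arm, as the interface text tells. Its arguments: {"type":"object","properties":{"series":{"type":"array"},"newtons":{"type":"number"}},"required":["series"]}

```bash
mkdir -p pics; ls
python3 - <<'E'
from rig import bot
import cv2,numpy as np
s=bot.sense();print({k:np.round(v,3) for k,v in s.items()},bot.grip_point_offset)
for n in("top","side"):
    p,d=bot.read_camera(n);np.savez(f"{n}0.npz",p=p,d=d,**bot.calibration(n));cv2.imwrite(f"pics/{n}0.png",p[:,:,::-1])
    c=bot.calibration(n);print(n,-c["R"].T@c["t"],c["mtx"].round(1).tolist())
E
```

```text
pics
{'t': np.float64(0.0), 'qpos': array([-1.214,  0.333, -0.065,  1.461,  0.022,  1.35 , -0.089]), 'joint_velocities': array([-0.   , -0.003, -0.001, -0.   ,  0.001, -0.001,  0.001]), 'joint_torque': array([ 0.0000e+00, -6.2326e+01,  2.5000e-02, -3.8991e+01, -6.1000e-02,
        4.0000e-02,  0.0000e+00]), 'ee_pos': array([0.232, 0.58 , 0.222]), 'tool_rot': array([-0.   ,  0.189,  0.982, -0.001]), 'wrist_force': array([-0.585, -0.51 ,  0.143]), 'ft_torque': array([ 0.005,  0.024, -0.001]), 'gripper_force': np.float64(0.0), 'grip_width': np.float64(0.087)} 0.0187
top [0.33356007 0.01583237 1.15653566] [[432.5, 0.0, 282.8], [0.0, 432.5, 211.7], [0.0, 0.0, 1.0]]
side [ 0.3974185  -0.80058315  0.6686466 ] [[424.1, 0.0, 269.0], [0.0, 424.1, 210.9], [0.0, 0.0, 1.0]]
```

View pics/top0.png

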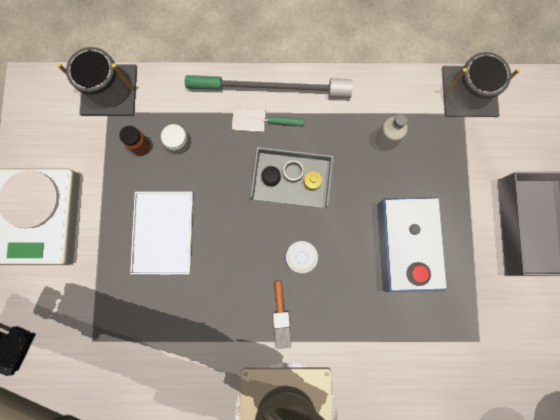

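View pics/side0.png

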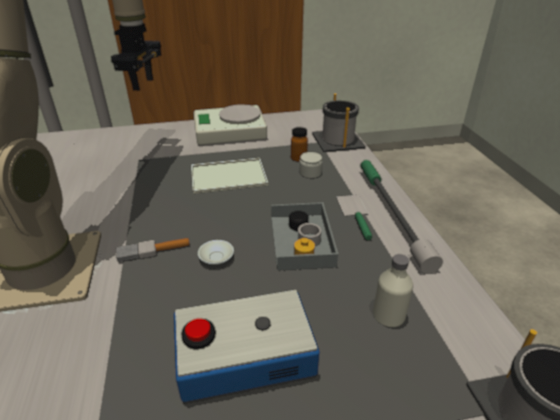

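The top view shows the tray on the left (centre about 163,233). The bay holds the cap (271,176), ring (293,171) and weight (313,180), and the ejector is on the right with its plunger at (415,230). The side view confirms this layout.

```bash
cat > h.py <<'E'
import numpy as np,cv2
def ray(c,uv,z):
    d=np.array([*uv,1.0]);d=c["R"].T@np.linalg.solve(c["mtx"],d);o=-c["R"].T@c["t"]
    return (o+d*(z-o[2])/d[2])
def blob(mask,c,z,amin=20):
    n,l,s,ce=cv2.connectedComponentsWithStats(mask.astype(np.uint8))
    for i in range(1,n):
        if s[i,4]>=amin: print(s[i].tolist(),ce[i].round(1),ray(c,ce[i],z).round(4))
def rect(mask,c,z):
    cs,_=cv2.findContours(mask.astype(np.uint8),cv2.RETR_EXTERNAL,cv2.CHAIN_APPROX_NONE)
    k=max(cs,key=cv2.contourArea)
    p=np.array([ray(c,q,z)[:2] for q in k[:,0].astype(float)],np.float32)
    r=cv2.minAreaRect(p);print("rect",np.round(r[0],4),np.round(r[1],4),round(r[2],2));return r
E
python3 - <<'E'
from h import *
c=np.load("top0.npz");p=c["p"];h=cv2.cvtColor(p,cv2.COLOR_RGB2HSV);H,S,V=cv2.split(h)
Y,X=np.mgrid[:420,:560]
def box(a,b,x,y):return (X>=a)&(X<b)&(Y>=x)&(Y<y)
print("tray");rect((V>120)&box(125,200,185,280),c,.012)
print("deck");rect((V>130)&(S<60)&box(370,460,190,300),c,.08)
print("weight");blob((S>120)&box(295,330,165,200),c,.047)
print("button");blob((S>150)&(V>100)&((H<8)|(H>172))&box(400,440,255,290),c,.09)
print("plunger");blob((V<90)&box(405,425,220,240),c,.088)
print("cap");blob((V<50)&box(258,283,163,190),c,.037)
print("ringbright");blob((V>130)&box(280,305,158,184),c,.033)
print("dish");blob((V>120)&box(280,325,235,280),c,.02)
print(p[215:232:4,250].tolist(), p[200,270:310:8].tolist())
o=p[140:215,240:345]
cv2.imwrite("pics/bay.png",cv2.resize(o,None,fx=6,fy=6,interpolation=cv2.INTER_CUBIC)[:,:,::-1])
d=c["d"];print(d[171,293],d[176,271],d[180,313],d[230,405])
E
```

```text
tray
rect [0.4621 0.3312] [0.2569 0.1994] 1.81
deck
rect [ 0.4249 -0.3214] [0.226  0.2789] 88.26
weight
[305, 172, 17, 17, 207] [312.6 179.3] [ 0.5964 -0.0692  0.047 ]
button
[416, 266, 13, 16, 133] [422.1 273.2] [ 0.3513 -0.3319  0.09  ]
plunger
cap
[262, 175, 18, 11, 55] [270.7 181.5] [0.5923 0.0412 0.037 ]
ringbright
[280, 158, 25, 26, 563] [292.  170.2] [ 0.6244 -0.0156  0.033 ]
dish
[280, 235, 45, 45, 2018] [302.1 257. ] [ 0.3941 -0.0417  0.02  ]
[[127, 123, 114], [127, 120, 115], [127, 123, 114], [129, 123, 117], [130, 122, 116]] [[183, 182, 173], [185, 181, 172], [185, 182, 172], [180, 179, 170], [180, 178, 169]]
1.1777452 1.1420999 1.1300519 1.0811669
```

View pics/bay.png

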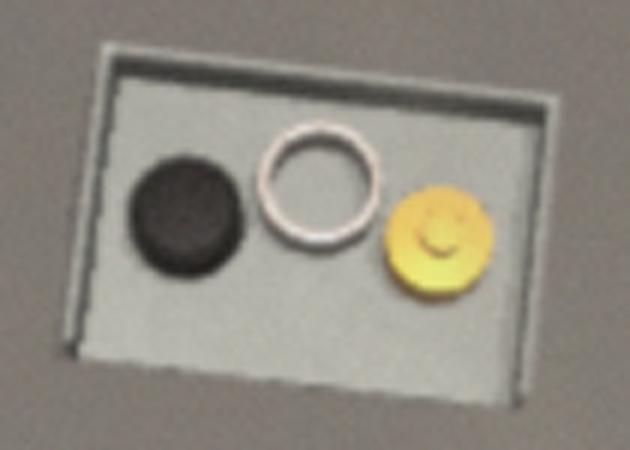

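Run:
```python
from h import *
c=np.load("top0.npz");p=c["p"];h=cv2.cvtColor(p,cv2.COLOR_RGB2HSV);H,S,V=cv2.split(h)
Y,X=np.mgrid[:420,:560]
def box(a,b,x,y):return (X>=a)&(X<b)&(Y>=x)&(Y<y)
print(c["R"].round(3).tolist())
for n,u,z in(("cap",(271,176.2),.036),("ring",(293.3,171),.033),("weight",(313.3,180.3),.033),("knob",(313.2,178.8),.047),("plunger",(415,230),.088)):print(n,ray(c,u,z).round(4))
print(p[233,120:205:6,2].tolist(),p[240,370:460:6,2].tolist(),p[230,405:425,2].tolist())
print("tray");rect((V>205)&box(125,200,185,280),c,.012)
print("deck");rect((p[:,:,2]>190)&box(370,460,190,300),c,.08)
print("plunger");blob((V<130)&box(407,423,222,238),c,.088)
```

```text
[[0.001, -1.0, 0.006], [-0.988, -0.002, -0.157], [0.157, -0.006, -0.988]]
cap [0.607  0.0404 0.036 ]
ring [ 0.6221 -0.019   0.033 ]
weight [ 0.5968 -0.0722  0.033 ]
knob [ 0.5976 -0.0708  0.047 ]
plunger [ 0.4579 -0.3199  0.088 ]
[113, 111, 178, 241, 240, 242, 243, 242, 243, 243, 242, 243, 123, 117, 118] [124, 113, 97, 212, 230, 233, 233, 234, 235, 233, 227, 232, 175, 131, 130] [232, 234, 233, 224, 157, 104, 102, 115, 113, 113, 115, 113, 118, 112, 117, 181, 222, 230, 233, 231]
tray
rect [0.4603 0.3305] [0.2162 0.1522] 0.15
deck
rect [ 0.4262 -0.3208] [0.2254 0.1348] 1.84
plunger
[410, 225, 10, 10, 74] [414.3 229.1] [ 0.4601 -0.3182  0.088 ]
```

Request:
step_arm(
  series=[
    [[0.05,-0.05,0.02,0,0,-8,0],[0.1,-0.1,0.04,0,0,-16,0],[0.14,-0.14,0.05,0,0,-24,0],[0.18,-0.18,0.05,0,0,-32,0],[0.21,-0.22,0.05,0,0,-40,0]],
  ],
)

```text
t: 0.6
ee_pos: [0.4036, 0.4038, 0.2695]
tool_rot: [0.0, 0.516, 0.857, 0.0]
wrist_force: [0.7, -0.2, 0.0]
grip_width: 0.0872
gripper_force: 0.0
```

Request:
step_arm(
  series=[
    [[0.02,-0.045,0,0,0,-8,0],[0.04,-0.09,0,0,0,-16,0],[0.06,-0.14,0,0,0,-24,0],[0.07,-0.19,0,0,0,-32,0],[0.08,-0.24,0,0,0,-34.5,0]],
  ],
)

```text
t: 1.1
ee_pos: [0.4813, 0.1688, 0.2687]
tool_rot: [-0.0, 0.747, 0.665, -0.0]
wrist_force: [0.5, 0.2, 0.2]
grip_width: 0.0872
gripper_force: 0.0
```

Request:
step_arm(
  series=[
    [[0.02,-0.045,0,0,0,0,0],[0.04,-0.09,0,0,0,0,0],[0.04,-0.13,0,0,0,0,0],[0.04,-0.13,0,0,0,0,0],[0.04,-0.13,0,0,0,0,0]],
  ],
)

```text
t: 1.6
ee_pos: [0.521, 0.0403, 0.2689]
tool_rot: [-0.0, 0.745, 0.667, -0.0]
wrist_force: [0.3, 0.6, -0.5]
grip_width: 0.087
gripper_force: 0.0
```

```bash
cat > w.py <<'E'
import sys
from rig import bot
from h import *
def wrist(n):
    c=bot.calibration("wrist");s=bot.sense();p,d=bot.read_camera("wrist")
    np.savez(f"{n}.npz",p=p,d=d,ee=s["ee_pos"],q=s["tool_rot"],**c);cv2.imwrite(f"pics/{n}.png",p[:,:,::-1])
    print(s["t"],s["ee_pos"].round(4),s["tool_rot"].round(4));print("cam",(-c["R"].T@c["t"]).round(3),c["R"].round(3).tolist())
if __name__=="__main__":wrist(sys.argv[1])
E
python3 w.py w1
```

```text
1.6 [0.521  0.0403 0.2689] [-2.000e-04  7.453e-01  6.667e-01 -1.000e-04]
cam [0.532 0.119 0.43 ] [[0.994, -0.11, -0.001], [-0.105, -0.952, 0.289], [-0.033, -0.287, -0.957]]
```

View pics/w1.png

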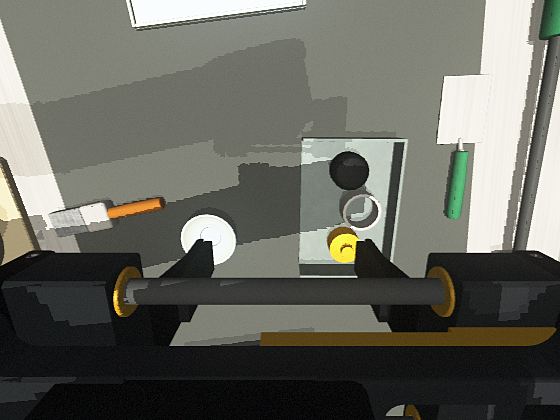

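The bay is well in view of the wrist camera: cap (349,170), ring (362,211) and weight (343,245, close to a finger). I'll shift so that all three are central and clear.

Request:
step_arm(
  series=[
    [[0.04,0.015,-0.01,0,0,0,0],[0.08,0.04,-0.02,0,0,0,0],[0.08,0.04,-0.02,0,0,0,0],[0.08,0.04,-0.02,0,0,0,0]],
  ],
)

```text
t: 2.05
ee_pos: [0.6009, 0.0832, 0.2471]
tool_rot: [-0.0, 0.744, 0.669, -0.002]
wrist_force: [0.3, -0.8, -0.2]
grip_width: 0.0866
gripper_force: 0.0
```

```bash
python3 w.py w2
```

```text
2.05 [0.6009 0.0832 0.2471] [-4.000e-04  7.435e-01  6.687e-01 -1.600e-03]
cam [0.612 0.162 0.408] [[0.994, -0.105, -0.004], [-0.099, -0.952, 0.291], [-0.034, -0.289, -0.957]]
```

View pics/w2.png

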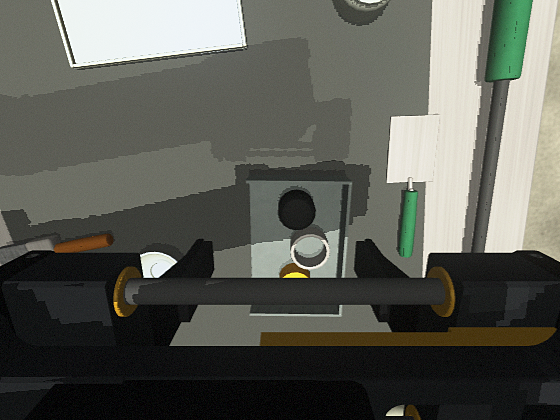

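The weight is now hidden by the gripper bar (293,270). I'll move back in y.

Request:
step_arm(
  series=[
    [[0,-0.04,0,0,0,0,0],[0,-0.08,0,0,0,0,0],[0,-0.08,0,0,0,0,0],[0,-0.08,0,0,0,0,0]],
  ],
)

```text
t: 2.5
ee_pos: [0.6008, -0.0002, 0.2505]
tool_rot: [0.0, 0.745, 0.667, 0.001]
wrist_force: [-0.1, 1.1, -0.5]
grip_width: 0.0872
gripper_force: 0.0
```

```bash
python3 w.py w3
python3 - <<'E'
from h import *
c=np.load("w3.npz");print(c["mtx"].round(1).tolist())
o=c["p"][80:280,180:380];cv2.imwrite("pics/w3c.png",cv2.resize(o,None,fx=3,fy=3,interpolation=cv2.INTER_CUBIC)[:,:,::-1])
E
```

```text
2.5 [ 6.008e-01 -2.000e-04  2.505e-01] [2.000e-04 7.455e-01 6.665e-01 1.200e-03]
cam [0.611 0.078 0.412] [[0.994, -0.111, 0.001], [-0.106, -0.952, 0.288], [-0.031, -0.286, -0.958]]
[[290.1, 0.0, 283.7], [0.0, 290.1, 207.5], [0.0, 0.0, 1.0]]
```

View pics/w3c.png

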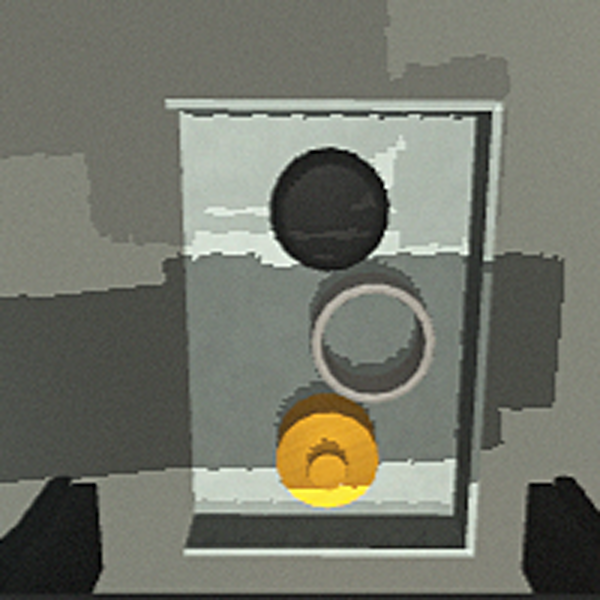

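Crop of w3 (3x): cap disc centred at (330,208), ring top at (373,342), weight top face at (327,457). The bay rim corners are at about (503,103) and (474,553).

Run:
```python
from h import *
c=np.load("w3.npz")
f=lambda u,v,z:ray(c,(u/3+180-.33,v/3+80-.33),z)[:2]
P={"cap":f(330,208,.031),"ring":f(373,342,.033),"weight":f(327,457,.033),"knob":f(327,467,.047)}
cor=[f(166,103,.043),f(503,103,.043),f(474,553,.043),f(184,553,.043)]
for a in cor:print(a.round(4))
# widths
print("wid", f(430,342,.033)-f(314,342,.033), f(378,457,.033)-f(276,457,.033),f(389,208,.031)-f(271,208,.031))
yb=cor[1]-cor[2];print(np.linalg.norm(yb),np.linalg.norm(cor[0]-cor[1]));yb/=np.linalg.norm(yb);xb=np.array([yb[1],-yb[0]])
print("yaw",np.degrees(np.arctan2(xb[1],xb[0])))
o=(cor[1]+cor[2])/2-.068*xb;print("bay",o)
for k,v in P.items():print(k,v.round(4),(np.array([xb,yb])@(v-o)).round(4))
```

```text
[0.5535 0.0922]
[0.6886 0.0772]
[ 0.6654 -0.1228]
[ 0.53   -0.1077]
wid [ 0.05164583 -0.00576829] [ 0.04725738 -0.00528407] [ 0.05050689 -0.00563431]
0.20131609810040135 0.13592071574185563
yaw -6.626397840536181
bay [ 0.60943632 -0.01498311]
cap [0.615  0.0423] [-0.0011  0.0575]
ring [ 0.6279 -0.0184] [ 0.0188 -0.0013]
weight [ 0.6016 -0.071 ] [-0.0013 -0.0566]
knob [ 0.6014 -0.0703] [-0.0016 -0.0559]
```

Run:
```python
from h import *
c=np.load("w1.npz")
for n,u,z in(("cap",(349,170),.031),("ring",(362,211),.033)):print("w1",n,ray(c,u,z).round(4))
c=np.load("w2.npz")
for n,u,z in(("cap",(296,210),.031),("ring",(309.5,249.5),.033)):print("w2",n,ray(c,u,z).round(4))
c=np.load("side0.npz")
p=c["p"];H,S,V=cv2.split(cv2.cvtColor(p,cv2.COLOR_RGB2HSV));m=np.zeros_like(V);m[225:270,280:330]=1
blob((S>150)&(m>0),c,.022)
o=p[195:275,265:345];cv2.imwrite("pics/s0c.png",cv2.resize(o,None,fx=7,fy=7,interpolation=cv2.INTER_CUBIC)[:,:,::-1])
```

```text
w1 cap [0.6134 0.0433 0.031 ]
w1 ring [ 0.6288 -0.0175  0.033 ]
w2 cap [0.6143 0.0432 0.031 ]
w2 ring [ 0.6278 -0.0164  0.033 ]
[295, 238, 20, 16, 262] [303.9 245.9] [ 0.6045 -0.0594  0.022 ]
```

View pics/s0c.png

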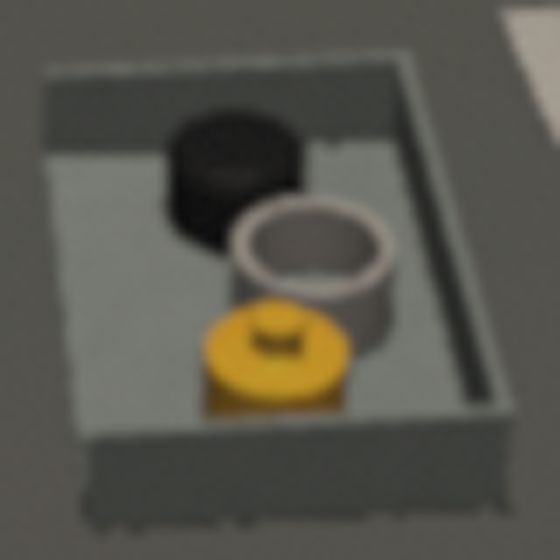

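The side crop shows the ring top at (313,245) and the weight top at (278,352). Its weight x (0.6045) agrees with the wrist views, so the top view is about 5 mm off in x. I'll use the wrist estimates and grasp the weight with the fingers closing along the bay's x.

Request:
step_arm(
  series=[
    [[0.001,-0.035,-0.03,0,0,0,0.15],[0.001,-0.071,-0.06,0,0,0,0.15],[0.001,-0.071,-0.11,0,0,0,0.15],[0.001,-0.071,-0.155,0,0,0,0.15],[0.001,-0.071,-0.18,0,0,0,0.15]],
  ],
)

```text
t: 3.05
ee_pos: [0.6004, -0.0681, 0.0658]
tool_rot: [-0.002, 0.744, 0.668, -0.001]
wrist_force: [-0.2, 0.1, 0.9]
grip_width: 0.0739
gripper_force: 0.0
```

Request:
step_arm(
  series=[
    [[0,0,-0.02,0,0,0,0.15],[0,0,-0.04,0,0,0,0.15],[0,0,-0.058,0,0,0,0.15],[0,0,-0.058,0,0,0,0.15]],
  ],
)

```text
t: 3.45
ee_pos: [0.6011, -0.068, 0.0094]
tool_rot: [-0.001, 0.744, 0.668, -0.001]
wrist_force: [0.6, -0.1, -0.2]
grip_width: 0.0743
gripper_force: 0.0
```

Request:
step_arm(
  series=[
    [[0,0,0,0,0,0,0.4],[0,0,0,0,0,0,0.4],[0,0,0,0,0,0,0.44]],
  ],
  newtons=5,
)

```text
t: 3.75
ee_pos: [0.6028, -0.0698, 0.0121]
tool_rot: [0.0, 0.745, 0.668, 0.001]
wrist_force: [-0.6, -0.1, 0.7]
grip_width: 0.0574
gripper_force: 0.0
```

```bash
python3 w.py w4
python3 - <<'E'
from h import *
c=np.load("w4.npz")
o=c["p"][150:400,150:420];cv2.imwrite("pics/w4c.png",cv2.resize(o,None,fx=2.2,fy=2.2,interpolation=cv2.INTER_CUBIC)[:,:,::-1])
E
```

```text
3.75 [ 0.6028 -0.0698  0.0121] [4.000e-04 7.446e-01 6.676e-01 7.000e-04]
cam [0.613 0.009 0.173] [[0.994, -0.108, 0.001], [-0.104, -0.952, 0.289], [-0.031, -0.287, -0.957]]
```

View pics/w4c.png

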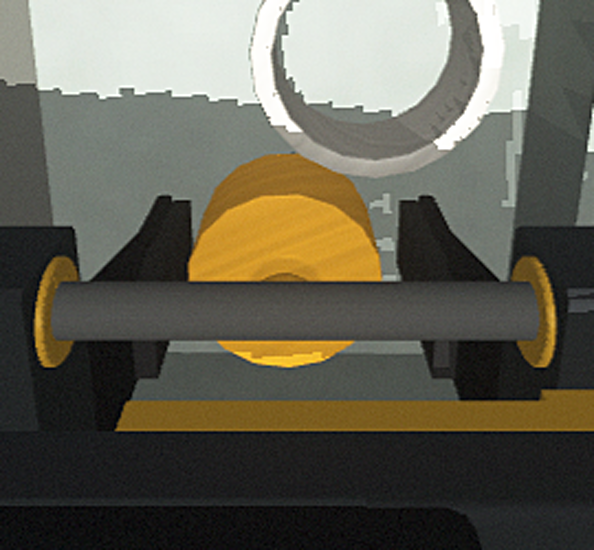

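The close-up shows the weight's top face centred at about (285,281), against a gripper centre column of about 294 in the crop. The weight is therefore about 2 mm toward -x, and I'll shift by that before closing.

Request:
step_arm(
  series=[
    [[-0.002,0,0,0,0,0,0.4],[-0.002,0,0,0,0,0,0.4],[-0.002,0,0,0,0,0,0.5],[-0.002,0,0,0,0,0,0.6],[-0.002,0,0,0,0,0,0.6]],
  ],
  newtons=30,
)

```text
t: 4.3
ee_pos: [0.6003, -0.07, 0.0111]
tool_rot: [0.0, 0.745, 0.667, 0.0]
wrist_force: [0.4, -0.0, 1.3]
grip_width: 0.0476
gripper_force: 30.0
```

Run:
```python
from rig import bot
from h import *
for i in range(4):
    s=bot.sense();print(s["ee_pos"].round(4),s["tool_rot"].round(4),s["wrist_force"].round(1),s["grip_width"]); bot.read_camera("top")
c=np.load("w4.npz");print(ray(c,(279.3,277.5),.033),c["ee"])
```

```text
[ 0.6003 -0.07    0.0111] [1.000e-04 7.447e-01 6.674e-01 1.000e-04] [ 0.4 -0.   1.3] 0.047563807782778994
[ 0.6003 -0.0701  0.0111] [1.000e-04 7.447e-01 6.674e-01 1.000e-04] [-1.4  0.2  1.6] 0.047494572884495094
[ 0.6003 -0.0701  0.0111] [1.000e-04 7.447e-01 6.674e-01 1.000e-04] [-0.5  0.7  1.5] 0.04714756687618195
[ 0.6003 -0.0701  0.0112] [1.000e-04 7.447e-01 6.674e-01 1.000e-04] [-0.6  0.2  1.7] 0.04685637115965678
[ 0.60171334 -0.07239449  0.033     ] [ 0.60280622 -0.06977651  0.01214261]
```

Request:
step_arm(
  series=[
    [[0,0,0.03,0,0,0,0.6],[0,0,0.07,0,0,0,0.6],[0,0,0.11,0,0,0,0.6],[-0.01,0.045,0.12,0,0,0,0.6],[-0.02,0.09,0.12,0,0,0,0.6]],
  ],
)

```text
t: 5.0
ee_pos: [0.5806, 0.0195, 0.1327]
tool_rot: [0.001, 0.746, 0.666, 0.001]
wrist_force: [1.4, 1.4, -6.1]
grip_width: 0.0472
gripper_force: 30.0
```

Request:
step_arm(
  series=[
    [[-0.01,0.045,0,0,0,0,0.6],[-0.02,0.09,0,0,0,0,0.6],[-0.03,0.135,0,0,0,0,0.6],[-0.04,0.18,0,0,0,0,0.6],[-0.05,0.2,0,0,0,0,0.6]],
  ],
)

```text
t: 5.5
ee_pos: [0.5278, 0.2251, 0.1299]
tool_rot: [-0.001, 0.743, 0.669, -0.0]
wrist_force: [-0.3, 0.8, -5.6]
grip_width: 0.047
gripper_force: 30.0
```

```bash
python3 w.py w5
```

```text
5.5 [0.5278 0.2251 0.1299] [-1.000e-03  7.428e-01  6.695e-01 -5.000e-04]
cam [0.538 0.304 0.291] [[0.995, -0.103, -0.003], [-0.098, -0.952, 0.289], [-0.033, -0.287, -0.957]]
```

View pics/w5.png

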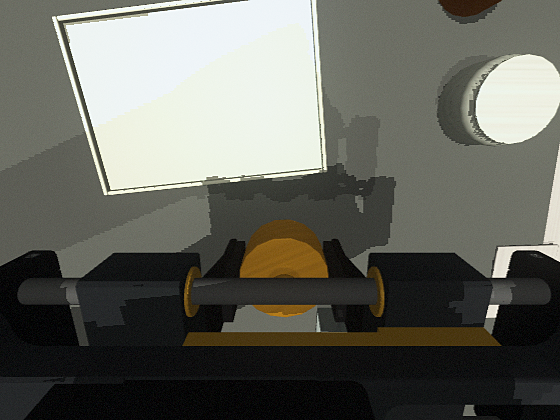

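The weight is held upright. The tray corners are near (54,17), (105,194) and (327,170).

Run:
```python
from h import *
c=np.load("w5.npz");P=[ray(c,u,.012) for u in((54,17),(105,194),(327,170))]
for p in P:print(p.round(4))
print("centre",((P[0]+P[2])/2).round(4),np.linalg.norm(P[0]-P[1]),np.linalg.norm(P[1]-P[2]))
from rig import bot;print(bot.sense()["ee_pos"])
```

```text
[0.3536 0.4064 0.012 ]
[0.3534 0.2523 0.012 ]
[0.574  0.2537 0.012 ]
centre [0.4638 0.3301 0.012 ] 0.15405389105108272 0.2206214384566455
[0.52613387 0.22742465 0.12966807]
```

Request:
step_arm(
  series=[
    [[-0.005,0.04,0,0,0,0,0.6],[-0.01,0.08,-0.02,0,0,0,0.6],[-0.012,0.105,-0.05,0,0,0,0.6],[-0.012,0.105,-0.08,0,0,0,0.6],[-0.012,0.105,-0.08,0,0,0,0.6]],
  ],
)

```text
t: 6.05
ee_pos: [0.5146, 0.3231, 0.0457]
tool_rot: [-0.0, 0.744, 0.668, -0.005]
wrist_force: [-0.7, -1.5, -6.1]
grip_width: 0.0468
gripper_force: 30.0
```

Request:
step_arm(
  series=[
    [[0,0,-0.015,0,0,0,0.6],[0,0,-0.025,0,0,0,0.6],[0,0,-0.033,0,0,0,0.6],[0,0,-0.035,0,0,0,0.6],[0,0,-0.035,0,0,0,0.6]],
  ],
)

```text
t: 6.55
ee_pos: [0.5183, 0.3248, 0.0162]
tool_rot: [-0.0, 0.745, 0.667, 0.0]
wrist_force: [0.1, -0.0, -5.4]
grip_width: 0.047
gripper_force: 30.0
```

Request:
step_arm(
  series=[
    [[0,0,-0.002,0,0,0,0.6],[0,0,-0.0035,0,0,0,0.6],[0,0,-0.0035,0,0,0,0.6],[0,0,-0.0035,0,0,0,0.6]],
  ],
)

```text
t: 6.95
ee_pos: [0.5182, 0.325, 0.0127]
tool_rot: [0.0, 0.745, 0.667, 0.0]
wrist_force: [-0.3, -0.4, -5.4]
grip_width: 0.0469
gripper_force: 30.0
```

Request:
step_arm(
  series=[
    [[0,0,0,0,0,0,0.25],[0,0,0,0,0,0,0.25],[0,0,0,0,0,0,0.25]],
  ],
)

```text
t: 7.25
ee_pos: [0.5187, 0.3253, 0.0132]
tool_rot: [0.0, 0.745, 0.667, 0.001]
wrist_force: [0.7, -1.0, 0.1]
grip_width: 0.0621
gripper_force: 0.0
```

Request:
step_arm(
  series=[
    [[0,0,0.045,0,0,0,0.2],[0,0,0.09,0,0,0,0.15],[0.012,-0.042,0.1,0,0,0,0.15],[0.025,-0.086,0.1,0,0,0,0.15],[0.04,-0.13,0.1,0,0,0,0.15]],
  ],
)

```text
t: 7.75
ee_pos: [0.5589, 0.194, 0.1138]
tool_rot: [0.0, 0.744, 0.668, 0.001]
wrist_force: [1.2, 0.6, -0.4]
grip_width: 0.0737
gripper_force: 0.0
```

Request:
step_arm(
  series=[
    [[0.015,-0.045,0,0,0,0,0.15],[0.03,-0.09,0,0,0,0,0.15],[0.05,-0.13,0,0,0,0,0.15],[0.055,-0.152,0,0,0,0,0.15],[0.055,-0.152,0,0,0,0,0.15]],
  ],
)

```text
t: 8.25
ee_pos: [0.6141, 0.0377, 0.1132]
tool_rot: [0.001, 0.747, 0.665, -0.0]
wrist_force: [-0.6, -1.0, 0.5]
grip_width: 0.0737
gripper_force: 0.0
```

Request:
step_arm(
  series=[
    [[0,0,0,0,0,0,0.15],[0,0,0,0,0,0,0.15]],
  ],
)

```text
t: 8.45
ee_pos: [0.6131, 0.0446, 0.1126]
tool_rot: [-0.0, 0.744, 0.668, 0.0]
wrist_force: [1.2, 0.1, -0.3]
grip_width: 0.0742
gripper_force: 0.0
```

```bash
python3 w.py w6
python3 - <<'E'
from h import *
c=np.load("w6.npz");o=c["p"][150:350,150:420];cv2.imwrite("pics/w6c.png",cv2.resize(o,None,fx=2.5,fy=2.5,interpolation=cv2.INTER_CUBIC)[:,:,::-1])
E
```

```text
8.45 [0.6131 0.0446 0.1126] [-3.000e-04  7.441e-01  6.681e-01  3.000e-04]
cam [0.623 0.123 0.274] [[0.994, -0.106, -0.001], [-0.102, -0.952, 0.288], [-0.032, -0.287, -0.958]]
```

View pics/w6c.png

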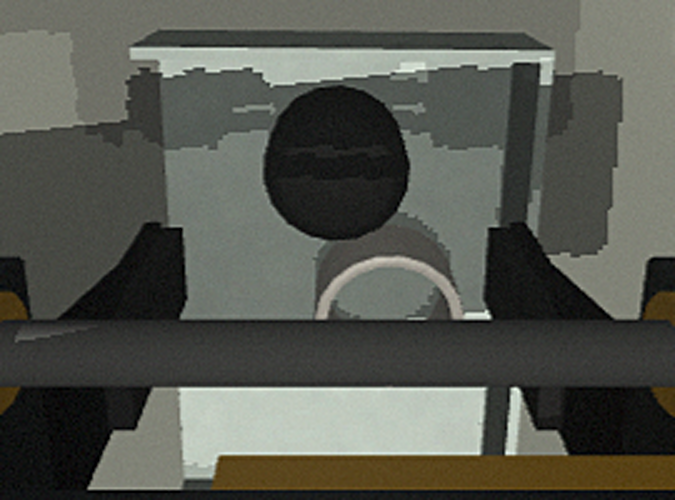

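The cap spans columns 264–409 in the crop, with its centre at about (336,165), which is nearly centred between the fingers.

Run:
```python
from h import *
from rig import bot
c=np.load("w6.npz");print(ray(c,(284.4,216),.031).round(4),ray(c,(284.4,213),.031).round(4),bot.sense()["ee_pos"].round(4))
```

```text
[0.615  0.0428 0.031 ] [0.6153 0.0456 0.031 ] [0.613  0.0447 0.1126]
```

Request:
step_arm(
  series=[
    [[0.0015,-0.001,-0.04,0,0,0,0.15],[0.0015,-0.001,-0.075,0,0,0,0.15],[0.0015,-0.001,-0.095,0,0,0,0.15],[0.0015,-0.001,-0.104,0,0,0,0.2],[0.0015,-0.001,-0.104,0,0,0,0.3]],
  ],
)

```text
t: 9.0
ee_pos: [0.6147, 0.043, 0.0089]
tool_rot: [-0.0, 0.744, 0.668, 0.0]
wrist_force: [0.6, -0.7, 0.9]
grip_width: 0.0676
gripper_force: 0.0
```

Request:
step_arm(
  series=[
    [[0,0,0,0,0,0,0.35],[0,0,0,0,0,0,0.45],[0,0,0,0,0,0,0.55],[0,0,0,0,0,0,0.55],[0,0,0,0,0,0,0.55]],
  ],
  newtons=15,
)

```text
t: 9.5
ee_pos: [0.615, 0.0425, 0.0091]
tool_rot: [-0.0, 0.745, 0.668, 0.0]
wrist_force: [-1.6, 1.8, 6.1]
grip_width: 0.0516
gripper_force: 15.0
```

Request:
step_arm(
  series=[
    [[0,0,0.03,0,0,0,0.55],[0,0,0.07,0,0,0,0.55],[0,0,0.1,0,0,0,0.55],[-0.025,0.036,0.11,0,0,0,0.55],[-0.05,0.072,0.11,0,0,0,0.55]],
  ],
)

```text
t: 10.0
ee_pos: [0.5655, 0.1135, 0.1204]
tool_rot: [0.001, 0.746, 0.666, 0.001]
wrist_force: [-0.2, 1.7, -0.7]
grip_width: 0.0513
gripper_force: 15.0
```

Request:
step_arm(
  series=[
    [[-0.025,0.036,0,0,0,0,0.55],[-0.05,0.072,0,0,0,0,0.55],[-0.08,0.108,0,0,0,0,0.55],[-0.105,0.144,0,0,0,0,0.55],[-0.13,0.18,0,0,0,0,0.55]],
  ],
)

```text
t: 10.5
ee_pos: [0.4334, 0.295, 0.1186]
tool_rot: [0.0, 0.745, 0.667, 0.0]
wrist_force: [0.8, 0.8, -0.2]
grip_width: 0.0516
gripper_force: 15.0
```

Request:
step_arm(
  series=[
    [[-0.023,0.033,0,0,0,0,0.55],[-0.023,0.033,0,0,0,0,0.55],[-0.023,0.033,-0.04,0,0,0,0.55],[-0.023,0.033,-0.07,0,0,0,0.55],[-0.023,0.033,-0.09,0,0,0,0.55]],
  ],
)

```text
t: 11.0
ee_pos: [0.4111, 0.3256, 0.0263]
tool_rot: [0.0, 0.745, 0.667, -0.001]
wrist_force: [-0.6, -0.2, 0.5]
grip_width: 0.0513
gripper_force: 15.0
```

Request:
step_arm(
  series=[
    [[0,0,-0.008,0,0,0,0.55],[0,0,-0.015,0,0,0,0.55],[0,0,-0.016,0,0,0,0.55],[0,0,-0.016,0,0,0,0.55]],
  ],
)

```text
t: 11.4
ee_pos: [0.4122, 0.3272, 0.0133]
tool_rot: [-0.0, 0.745, 0.667, 0.001]
wrist_force: [-0.2, -0.4, -1.5]
grip_width: 0.0512
gripper_force: 15.0
```

Request:
step_arm(
  series=[
    [[0,0,-0.002,0,0,0,0.55],[0,0,-0.003,0,0,0,0.55],[0,0,-0.003,0,0,0,0.55],[0,0,-0.003,0,0,0,0.28],[0,0,-0.003,0,0,0,0.28]],
  ],
)

```text
t: 11.9
ee_pos: [0.4117, 0.327, 0.0096]
tool_rot: [0.0, 0.745, 0.667, 0.0]
wrist_force: [0.7, 0.1, 0.0]
grip_width: 0.0593
gripper_force: 0.0
```

Request:
step_arm(
  series=[
    [[0,0,0,0,0,0,0.28],[0,0,0.04,0,0,0,0.25],[0,0,0.09,0,0,0,0.15],[0.02,-0.03,0.1,0,0,-8,0.15],[0.05,-0.06,0.1,0,0,-16,0.15]],
  ],
)

```text
t: 12.4
ee_pos: [0.4623, 0.2684, 0.1123]
tool_rot: [-0.001, 0.831, 0.557, 0.002]
wrist_force: [0.6, 0.1, -0.9]
grip_width: 0.0735
gripper_force: 0.0
```

Run:
```python
from rig import bot
from h import *
p,d=bot.read_camera("top");c=bot.calibration("top");print(bot.sense()["qpos"].round(2))
cv2.imwrite("pics/t2.png",cv2.resize(p[130:300,110:460],None,fx=2.2,fy=2.2)[:,:,::-1])
```

```text
[-0.96  0.23  0.41  1.86 -0.1   1.07 -0.92]
```

View pics/t2.png

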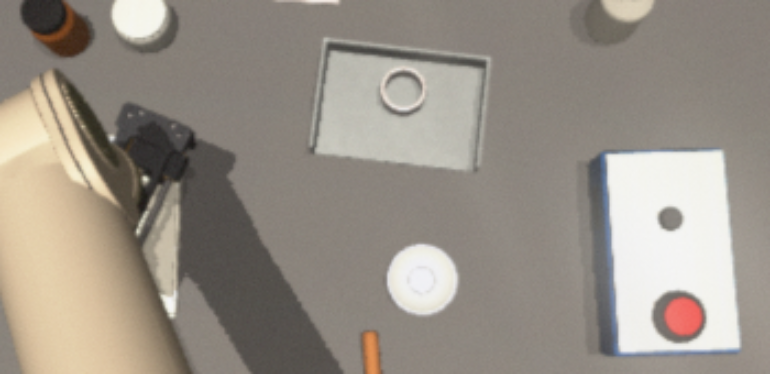

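Only the ring is left in the bay, at about (403,91) in the crop, and it has not moved. I'll go to it, turning the fingers so they close along the bay's y.

Request:
step_arm(
  series=[
    [[0.015,-0.03,0,0,0,-8,0.15],[0.035,-0.06,0,0,0,-16,0.15],[0.055,-0.09,0,0,0,-24,0.15],[0.07,-0.12,0,0,0,-32,0.15],[0.09,-0.15,0,0,0,-40,0.15]],
  ],
)

```text
t: 12.95
ee_pos: [0.5518, 0.1158, 0.1094]
tool_rot: [-0.0, 0.971, 0.237, -0.0]
wrist_force: [0.7, 0.3, 0.9]
grip_width: 0.074
gripper_force: 0.0
```

Request:
step_arm(
  series=[
    [[0.02,-0.03,0,0,0,-8,0.15],[0.04,-0.07,0,0,0,-16,0.15],[0.06,-0.105,0,0,0,-24,0.15],[0.075,-0.135,0,0,0,-32,0.15],[0.075,-0.135,0,0,0,-34,0.15]],
  ],
)

```text
t: 13.45
ee_pos: [0.6274, -0.0241, 0.1094]
tool_rot: [0.002, 0.998, -0.06, 0.0]
wrist_force: [-1.1, -0.0, 0.2]
grip_width: 0.074
gripper_force: 0.0
```

Request:
step_arm(
  series=[
    [[0,0,0,0,0,0,0.15],[0,0,0,0,0,0,0.15]],
  ],
)

```text
t: 13.65
ee_pos: [0.6264, -0.0171, 0.1092]
tool_rot: [-0.0, 0.999, -0.053, -0.0]
wrist_force: [0.3, 0.7, -0.1]
grip_width: 0.0738
gripper_force: 0.0
```

```bash
python3 w.py w7
python3 - <<'E'
from h import *
c=np.load("w7.npz");o=c["p"][120:350,150:420];cv2.imwrite("pics/w7c.png",cv2.resize(o,None,fx=2.5,fy=2.5,interpolation=cv2.INTER_CUBIC)[:,:,::-1])
E
```

```text
13.65 [ 0.6264 -0.0171  0.1092] [-1.000e-04  9.986e-01 -5.330e-02 -4.000e-04]
cam [ 0.707 -0.026  0.27 ] [[-0.106, -0.994, -0.0], [-0.951, 0.101, 0.291], [-0.289, 0.031, -0.957]]
```

View pics/w7c.png

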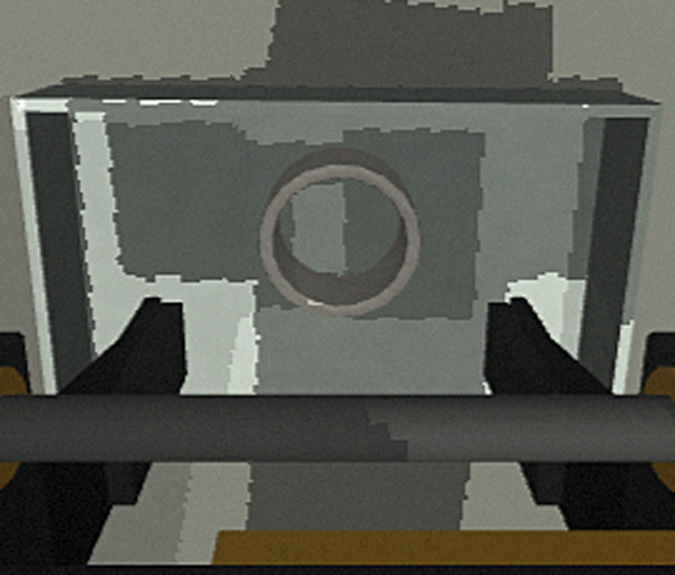

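The ring top is centred at (340,240) in the crop, which gives about (0.628, -0.019), matching the earlier estimate. I'll descend and grip it.

Request:
step_arm(
  series=[
    [[0.001,-0.002,-0.04,0,0,0,0.15],[0.001,-0.002,-0.075,0,0,0,0.15],[0.001,-0.002,-0.095,0,0,0,0.15],[0.001,-0.002,-0.1,0,0,0,0.15],[0.001,-0.002,-0.1,0,0,0,0.2]],
  ],
)

```text
t: 14.2
ee_pos: [0.6271, -0.0191, 0.0094]
tool_rot: [-0.0, 0.999, -0.054, -0.001]
wrist_force: [0.5, 0.1, 0.0]
grip_width: 0.0717
gripper_force: 0.0
```

Request:
step_arm(
  series=[
    [[0,0,0,0,0,0,0.35],[0,0,0,0,0,0,0.45],[0,0,0,0,0,0,0.5],[0,0,0,0,0,0,0.5],[0,0,0,0,0,0,0.5]],
  ],
  newtons=20,
)

```text
t: 14.7
ee_pos: [0.6283, -0.0197, 0.0104]
tool_rot: [-0.0, 0.999, -0.054, 0.001]
wrist_force: [-1.2, 1.3, 5.5]
grip_width: 0.0562
gripper_force: 20.0
```

Request:
step_arm(
  series=[
    [[0,0,0.04,0,0,0,0.5],[0,0,0.085,0,0,0,0.5],[0,0,0.13,0,0,0,0.5],[0,0,0.16,0,0,0,0.5],[0,0,0.16,0,0,0,0.5]],
  ],
)

```text
t: 15.2
ee_pos: [0.6298, -0.0206, 0.1742]
tool_rot: [-0.001, 0.998, -0.055, 0.003]
wrist_force: [-0.1, -0.4, -0.8]
grip_width: 0.0561
gripper_force: 20.0
```

Request:
step_arm(
  series=[
    [[-0.025,-0.035,0.005,0,0,0,0.5],[-0.05,-0.07,0.01,0,0,0,0.5],[-0.08,-0.105,0.01,0,0,0,0.5],[-0.11,-0.14,0.01,0,0,0,0.5],[-0.14,-0.175,0.01,0,0,0,0.5]],
  ],
)

```text
t: 15.7
ee_pos: [0.4858, -0.196, 0.1785]
tool_rot: [-0.0, 0.999, -0.054, -0.001]
wrist_force: [0.1, 0.3, -0.7]
grip_width: 0.0561
gripper_force: 20.0
```

Request:
step_arm(
  series=[
    [[-0.025,-0.035,0,0,0,0,0.5],[-0.055,-0.07,0,0,0,0,0.5],[-0.08,-0.1,0,0,0,0,0.5],[-0.09,-0.115,0,0,0,0,0.5],[-0.09,-0.115,0,0,0,0,0.5]],
  ],
)

```text
t: 16.2
ee_pos: [0.3952, -0.3122, 0.1789]
tool_rot: [-0.0, 0.998, -0.057, -0.0]
wrist_force: [0.1, -0.5, -1.2]
grip_width: 0.0563
gripper_force: 20.0
```

Request:
step_arm(
  series=[
    [[0,0,0,0,0,0,0.5],[0,0,0,0,0,0,0.5]],
  ],
)

```text
t: 16.4
ee_pos: [0.3983, -0.3088, 0.1791]
tool_rot: [-0.0, 0.999, -0.054, -0.0]
wrist_force: [-1.3, 0.1, -0.3]
grip_width: 0.0559
gripper_force: 20.0
```

```bash
python3 w.py w8
```

```text
16.4 [ 0.3983 -0.3088  0.1791] [-1.000e-04  9.986e-01 -5.370e-02 -3.000e-04]
cam [ 0.479 -0.318  0.34 ] [[-0.107, -0.994, -0.0], [-0.951, 0.102, 0.291], [-0.289, 0.031, -0.957]]
```

View pics/w8.png

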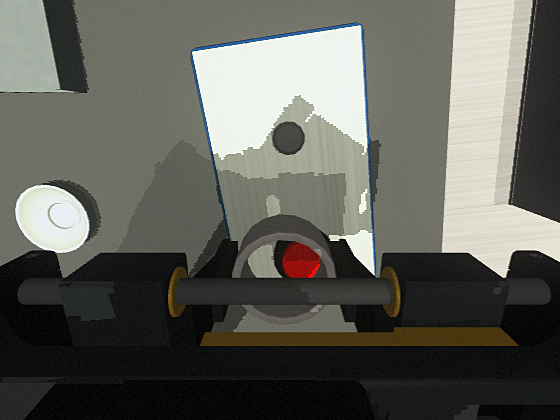

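The plunger is at about (288,138) and the ring is held level, with the button under it. I'll measure the plunger and the held ring's offset by mask.

Run:
```python
from h import *
from rig import bot
c=np.load("w8.npz");p=c["p"];V=p.max(2);m=np.zeros_like(V);m[112:165,262:315]=1
print(V[138,265:312:3])
blob((V<90)&(m>0),c,.087)
# deck edge corners, z=.08
for u in((192,51),(362,24)):print(ray(c,u,.08).round(4))
# ring top at z=TCP-.0104+.033
print(ray(c,((231+336)/2,270),bot.sense()["ee_pos"][2]+.0226).round(4),bot.sense()["ee_pos"].round(4))
s0=V[255:290,225:345];print(s0[15].tolist())
```

```text
[254 167 154  62  73  72  77  71  75  74  70  72  68 101 171 172]
[272, 122, 32, 33, 828] [287.9 137.8] [ 0.4639 -0.3196  0.087 ]
[ 0.5395 -0.2498  0.08  ]
[ 0.544  -0.3865  0.08  ]
[ 0.4028 -0.3093  0.2018] [ 0.3984 -0.3089  0.1792]
[14, 17, 14, 22, 19, 19, 12, 33, 89, 103, 98, 98, 95, 99, 99, 106, 78, 53, 49, 54, 56, 53, 51, 55, 51, 41, 72, 140, 146, 146, 146, 150, 150, 151, 153, 148, 147, 145, 154, 147, 153, 146, 145, 147, 145, 147, 146, 143, 154, 150, 153, 167, 67, 7, 19, 31, 19, 24, 25, 103, 148, 153, 153, 153, 149, 149, 150, 150, 151, 151, 147, 151, 149, 154, 148, 149, 152, 150, 149, 152, 148, 149, 151, 149, 152, 142, 255, 255, 252, 250, 255, 202, 79, 54, 53, 54, 59, 58, 58, 49, 47, 75, 93, 98, 104, 96, 98, 102, 98, 90, 41, 19, 24, 19, 21, 25, 24, 23, 25, 23]
```

Request:
step_arm(
  series=[
    [[0.035,-0.006,0,0,0,0,0.5],[0.066,-0.011,0,0,0,0,0.5],[0.066,-0.011,-0.02,0,0,0,0.5],[0.066,-0.011,-0.05,0,0,0,0.5],[0.066,-0.011,-0.065,0,0,0,0.5]],
  ],
)

```text
t: 16.95
ee_pos: [0.4635, -0.3195, 0.112]
tool_rot: [-0.0, 0.999, -0.054, -0.002]
wrist_force: [0.1, -0.5, -2.1]
grip_width: 0.056
gripper_force: 20.0
```

Request:
step_arm(
  series=[
    [[0,0,0,0,0,0,0.5],[0,0,-0.01,0,0,0,0.5],[0,0,-0.018,0,0,0,0.5],[0,0,-0.022,0,0,0,0.5],[0,0,-0.022,0,0,0,0.5]],
  ],
)

```text
t: 17.45
ee_pos: [0.4636, -0.3209, 0.0923]
tool_rot: [-0.0, 0.999, -0.055, -0.0]
wrist_force: [-0.5, -0.5, -2.3]
grip_width: 0.0561
gripper_force: 20.0
```

Request:
step_arm(
  series=[
    [[0,0,-0.002,0,0,0,0.5],[0,0,-0.004,0,0,0,0.5],[0,0,-0.0045,0,0,0,0.5],[0,0,-0.0045,0,0,0,0.5]],
  ],
)

```text
t: 17.85
ee_pos: [0.4637, -0.321, 0.0881]
tool_rot: [0.0, 0.999, -0.055, 0.0]
wrist_force: [-0.5, 0.1, -1.7]
grip_width: 0.0559
gripper_force: 20.0
```

Request:
step_arm(
  series=[
    [[0,0,0,0,0,0,0.3],[0,0,0,0,0,0,0.15],[0,0,0,0,0,0,0.15],[0,0,0,0,0,0,0.15]],
  ],
)

```text
t: 18.25
ee_pos: [0.4638, -0.3211, 0.0882]
tool_rot: [0.0, 0.999, -0.055, 0.0]
wrist_force: [-0.1, 0.7, 0.5]
grip_width: 0.072
gripper_force: 0.0
```

Request:
step_arm(
  series=[
    [[0,0,0.03,0,0,0,0.15],[0,0,0.06,0,0,0,0.15],[0,0,0.07,0,0,0,0.15],[0,0,0.07,0,0,0,0.15],[0,0,0.07,0,0,0,0.15]],
  ],
)

```text
t: 18.75
ee_pos: [0.4635, -0.3206, 0.1572]
tool_rot: [-0.0, 0.999, -0.054, -0.0]
wrist_force: [0.3, 0.9, -0.5]
grip_width: 0.074
gripper_force: 0.0
```

```bash
python3 w.py w9
python3 - <<'E'
from h import *
c=np.load("w9.npz");p=c["p"];o=p[120:350,150:420]
cv2.imwrite("pics/w9c.png",cv2.resize(o,None,fx=2.5,fy=2.5,interpolation=cv2.INTER_CUBIC)[:,:,::-1])
V=p.max(2)
for r in range(170,265,6):print(r,''.join('#' if v<90 else('+' if v<130 else '.') for v in V[r,225:345:2]))
E
```

```text
18.75 [ 0.4635 -0.3206  0.1572] [-3.000e-04  9.985e-01 -5.440e-02 -3.000e-04]
cam [ 0.544 -0.33   0.318] [[-0.108, -0.994, -0.0], [-0.951, 0.103, 0.291], [-0.289, 0.032, -0.957]]
170 ............................................................
176 ............................................................
182 ............................................................
188 ...........................+##+++...........................
194 ....................#########+##########....................
200 .................#####.....++++++++..+#####.................
206 ...............##+++++..##########....+++++##...............
212 ..............#+++#...###############.....++.#..............
218 .............+++#....################.......+++.............
224 ............+++##....################......##+++............
230 ............++.###.....#############......###++++...........
236 ............+++#####+..................+#####+++............
242 .............+++#########.........+#########+++.............
248 ...............++.###########+############+++...............
254 .................++.++############+####.+++...+.............
260 ......................+++++.....+..++++.....................
```

The ring sits symmetrically around the plunger in the mask. Next I'll fetch the weight from its parked pose.

Request:
step_arm(
  series=[
    [[0.005,0.045,0,0,0,8,0.25],[0.01,0.09,0,0,0,16,0.25],[0.015,0.135,0,0,0,24,0.25],[0.02,0.18,0,0,0,32,0.25],[0.02,0.225,0,0,0,40,0.25]],
  ],
)

```text
t: 19.3
ee_pos: [0.4833, -0.0939, 0.1571]
tool_rot: [0.0, 0.956, 0.293, -0.001]
wrist_force: [0.1, -0.4, -0.2]
grip_width: 0.0654
gripper_force: 0.0
```

Request:
step_arm(
  series=[
    [[0.005,0.045,0,0,0,8,0.25],[0.01,0.09,0,0,0,16,0.25],[0.015,0.135,0,0,0,24,0.25],[0.02,0.18,0,0,0,32,0.25],[0.02,0.225,0,0,0,40,0.25]],
  ],
)

```text
t: 19.8
ee_pos: [0.5031, 0.1308, 0.1568]
tool_rot: [-0.0, 0.798, 0.602, -0.001]
wrist_force: [0.7, -0.1, 0.2]
grip_width: 0.0652
gripper_force: 0.0
```

Request:
step_arm(
  series=[
    [[0.005,0.045,0,0,0,8,0.25],[0.01,0.09,0,0,0,10,0.25],[0.015,0.135,0,0,0,10,0.25],[0.015,0.18,0,0,0,10,0.25],[0.015,0.195,0,0,0,10,0.25]],
  ],
)

```text
t: 20.3
ee_pos: [0.5163, 0.3293, 0.1558]
tool_rot: [-0.001, 0.743, 0.67, -0.001]
wrist_force: [-0.6, -0.2, -0.1]
grip_width: 0.0654
gripper_force: 0.0
```

Request:
step_arm(
  series=[
    [[0,0,0,0,0,0,0.25],[0,0,0,0,0,0,0.25]],
  ],
)

```text
t: 20.5
ee_pos: [0.5186, 0.3225, 0.157]
tool_rot: [0.0, 0.745, 0.667, -0.001]
wrist_force: [0.4, -0.9, -0.1]
grip_width: 0.0657
gripper_force: 0.0
```

Run:
```python
from rig import bot
import numpy as np
for i in range(2):
    s=bot.sense();q=s["tool_rot"];n=q[1:3]/np.hypot(*q[1:3]);y=2*n[1]*n-[0,1];print(s["t"],s["ee_pos"].round(4),np.degrees(np.arctan2(y[1],y[0])));bot.read_camera("top")
```

```text
20.5 [0.5186 0.3225 0.157 ] -6.308257204391033
20.55 [0.519  0.3218 0.1574] -6.379131168501071
```

Request:
step_arm(
  series=[
    [[0,0.003,-0.045,0,0,0,0.25],[0,0.003,-0.09,0,0,0,0.25],[0,0.003,-0.12,0,0,0,0.25],[0,0.003,-0.14,0,0,0,0.25],[0,0.003,-0.144,0,0,0,0.25]],
  ],
)

```text
t: 21.1
ee_pos: [0.5177, 0.3244, 0.0117]
tool_rot: [0.0, 0.745, 0.667, -0.002]
wrist_force: [0.2, -0.6, 0.2]
grip_width: 0.0651
gripper_force: 0.0
```

Request:
step_arm(
  series=[
    [[0,0,0,0,0,0,0.25],[0,0,0,0,0,0,0.25]],
  ],
)

```text
t: 21.3
ee_pos: [0.5197, 0.3269, 0.0156]
tool_rot: [0.0, 0.745, 0.667, 0.001]
wrist_force: [1.2, 1.0, 0.2]
grip_width: 0.0651
gripper_force: 0.0
```

Request:
step_arm(
  series=[
    [[0,-0.001,-0.002,0,0,0,0.25],[0,-0.001,-0.002,0,0,0,0.25],[0,-0.001,-0.002,0,0,0,0.25]],
  ],
)

```text
t: 21.6
ee_pos: [0.5189, 0.3261, 0.0126]
tool_rot: [0.0, 0.745, 0.667, 0.0]
wrist_force: [0.0, -0.6, -1.0]
grip_width: 0.0652
gripper_force: 0.0
```

Request:
step_arm(
  series=[
    [[0,0,0,0,0,0,0.35],[0,0,0,0,0,0,0.5],[0,0,0,0,0,0,0.6],[0,0,0,0,0,0,0.6],[0,0,0,0,0,0,0.6]],
  ],
  newtons=30,
)

```text
t: 22.1
ee_pos: [0.5186, 0.326, 0.0121]
tool_rot: [-0.0, 0.745, 0.667, -0.0]
wrist_force: [-0.7, -0.3, 1.2]
grip_width: 0.0473
gripper_force: 30.0
```

Request:
step_arm(
  series=[
    [[0,0,0.03,0,0,0,0.6],[0,0,0.07,0,0,0,0.6],[0,0,0.11,0,0,0,0.6],[0.01,-0.045,0.12,0,0,0,0.6],[0.02,-0.09,0.12,0,0,0,0.6]],
  ],
)

```text
t: 22.6
ee_pos: [0.5392, 0.2365, 0.1337]
tool_rot: [0.0, 0.744, 0.669, 0.001]
wrist_force: [1.2, -1.1, -6.0]
grip_width: 0.0473
gripper_force: 30.0
```

Request:
step_arm(
  series=[
    [[0.01,-0.045,0,0,0,0,0.6],[0.02,-0.09,0,0,0,0,0.6],[0.03,-0.135,0,0,0,0,0.6],[0.04,-0.18,0,0,0,0,0.6],[0.05,-0.225,0,0,0,0,0.6]],
  ],
)

```text
t: 23.1
ee_pos: [0.5881, 0.0091, 0.1313]
tool_rot: [-0.0, 0.745, 0.667, -0.001]
wrist_force: [0.5, 1.2, -6.6]
grip_width: 0.047
gripper_force: 30.0
```

Request:
step_arm(
  series=[
    [[0.008,-0.04,0,0,0,0,0.6],[0.012,-0.08,0,0,0,0,0.6],[0.012,-0.08,0,0,0,0,0.6],[0.012,-0.08,0,0,0,0,0.6],[0.012,-0.08,0,0,0,0,0.6]],
  ],
)

```text
t: 23.6
ee_pos: [0.6003, -0.0678, 0.1313]
tool_rot: [-0.001, 0.744, 0.668, -0.0]
wrist_force: [-0.4, 1.2, -6.4]
grip_width: 0.0473
gripper_force: 30.0
```

Request:
step_arm(
  series=[
    [[0,0,0,0,0,0,0.6],[0,0,0,0,0,0,0.6]],
  ],
)

```text
t: 23.8
ee_pos: [0.6007, -0.0678, 0.1319]
tool_rot: [-0.0, 0.744, 0.668, 0.0]
wrist_force: [-0.5, -0.1, -5.5]
grip_width: 0.0471
gripper_force: 30.0
```

Target is (0.6004, -0.0691, about 0.0115).

Request:
step_arm(
  series=[
    [[0,-0.0012,-0.04,0,0,0,0.6],[0,-0.0012,-0.08,0,0,0,0.6],[0,-0.0012,-0.1,0,0,0,0.6],[0,-0.0012,-0.112,0,0,0,0.6],[0,-0.0012,-0.115,0,0,0,0.6]],
  ],
)

```text
t: 24.3
ee_pos: [0.6003, -0.0698, 0.0161]
tool_rot: [-0.0, 0.744, 0.668, -0.001]
wrist_force: [-0.4, -0.7, -5.8]
grip_width: 0.0472
gripper_force: 30.0
```

Request:
step_arm(
  series=[
    [[0,0,0,0,0,0,0.6],[0,0,0,0,0,0,0.6],[0,0,0,0,0,0,0.6]],
  ],
)

```text
t: 24.6
ee_pos: [0.6016, -0.0703, 0.0183]
tool_rot: [0.001, 0.745, 0.667, 0.001]
wrist_force: [0.2, 0.4, -6.1]
grip_width: 0.0471
gripper_force: 30.0
```

Request:
step_arm(
  series=[
    [[-0.001,0.001,-0.003,0,0,0,0.6],[-0.001,0.001,-0.005,0,0,0,0.6],[-0.001,0.001,-0.0065,0,0,0,0.6],[-0.001,0.001,-0.0065,0,0,0,0.6],[-0.001,0.001,-0.0065,0,0,0,0.6]],
  ],
)

```text
t: 25.1
ee_pos: [0.5996, -0.0691, 0.011]
tool_rot: [-0.0, 0.745, 0.667, 0.0]
wrist_force: [-4.6, 1.2, 5.5]
grip_width: 0.0465
gripper_force: 30.0
```

Request:
step_arm(
  series=[
    [[0,0,0,0,0,0,0.4],[0,0,0,0,0,0,0.25],[0,0,0,0,0,0,0.25],[0,0,0.04,0,0,0,0.25],[0,0,0.085,0,0,0,0.25]],
  ],
)

```text
t: 25.6
ee_pos: [0.5987, -0.0693, 0.0952]
tool_rot: [-0.001, 0.745, 0.667, -0.001]
wrist_force: [-0.3, -0.0, 1.1]
grip_width: 0.0651
gripper_force: 0.0
```

Request:
step_arm(
  series=[
    [[-0.01,0.03,0.03,0,0,0,0.25],[-0.03,0.07,0.04,0,0,0,0.25],[-0.05,0.11,0.04,0,0,0,0.25],[-0.07,0.15,0.04,0,0,0,0.25],[-0.09,0.19,0.04,0,0,0,0.25]],
  ],
)

```text
t: 26.1
ee_pos: [0.5091, 0.1222, 0.136]
tool_rot: [0.0, 0.745, 0.667, 0.001]
wrist_force: [0.2, 0.2, 0.3]
grip_width: 0.0655
gripper_force: 0.0
```

Request:
step_arm(
  series=[
    [[-0.02,0.04,0,0,0,0,0.25],[-0.04,0.08,0,0,0,0,0.25],[-0.06,0.12,0,0,0,0,0.25],[-0.08,0.16,0,0,0,0,0.25],[-0.097,0.206,0,0,0,0,0.25]],
  ],
)

```text
t: 26.6
ee_pos: [0.4121, 0.3278, 0.136]
tool_rot: [-0.0, 0.745, 0.667, 0.001]
wrist_force: [1.3, -0.5, 0.0]
grip_width: 0.0651
gripper_force: 0.0
```

Request:
step_arm(
  series=[
    [[0,0,0,0,0,0,0.25],[0,0,0,0,0,0,0.25],[0,0,0,0,0,0,0.25]],
  ],
)

```text
t: 26.9
ee_pos: [0.4134, 0.3257, 0.1355]
tool_rot: [0.0, 0.745, 0.667, 0.0]
wrist_force: [-0.1, 0.3, -0.2]
grip_width: 0.0651
gripper_force: 0.0
```

Request:
step_arm(
  series=[
    [[-0.0015,0.001,-0.04,0,0,0,0.25],[-0.0015,0.001,-0.08,0,0,0,0.25],[-0.0015,0.001,-0.105,0,0,0,0.25],[-0.0015,0.001,-0.12,0,0,0,0.25],[-0.0015,0.001,-0.1255,0,0,0,0.25]],
  ],
)

```text
t: 27.4
ee_pos: [0.4114, 0.3256, 0.0086]
tool_rot: [0.0, 0.745, 0.667, -0.001]
wrist_force: [-0.2, 1.1, 0.5]
grip_width: 0.0654
gripper_force: 0.0
```

Request:
step_arm(
  series=[
    [[0,0,0,0,0,0,0.25],[0,0,0,0,0,0,0.25],[0,0,0,0,0,0,0.25]],
  ],
)

```text
t: 27.7
ee_pos: [0.4119, 0.328, 0.011]
tool_rot: [-0.0, 0.745, 0.667, 0.001]
wrist_force: [-0.3, -0.5, 0.6]
grip_width: 0.0652
gripper_force: 0.0
```

Request:
step_arm(
  series=[
    [[0,-0.001,-0.001,0,0,0,0.3],[0,-0.001,-0.001,0,0,0,0.35],[0,-0.001,-0.001,0,0,0,0.45],[0,-0.001,-0.001,0,0,0,0.55],[0,-0.001,-0.001,0,0,0,0.55]],
  ],
  newtons=15,
)

```text
t: 28.2
ee_pos: [0.4112, 0.3269, 0.0092]
tool_rot: [0.0, 0.745, 0.667, 0.0]
wrist_force: [-0.4, 0.1, 1.9]
grip_width: 0.0513
gripper_force: 15.0
```

Request:
step_arm(
  series=[
    [[0,0,0,0,0,0,0.55],[0,0,0,0,0,0,0.55]],
  ],
)

```text
t: 28.4
ee_pos: [0.4112, 0.3268, 0.0091]
tool_rot: [0.0, 0.745, 0.667, 0.0]
wrist_force: [-0.5, -0.8, 3.3]
grip_width: 0.0516
gripper_force: 15.0
```

Request:
step_arm(
  series=[
    [[0,0,0.03,0,0,0,0.55],[0,0,0.07,0,0,0,0.55],[0,0,0.11,0,0,0,0.55],[0.025,-0.036,0.12,0,0,0,0.55],[0.05,-0.072,0.12,0,0,0,0.55]],
  ],
)

```text
t: 28.9
ee_pos: [0.4623, 0.2556, 0.1313]
tool_rot: [-0.0, 0.744, 0.669, 0.002]
wrist_force: [1.4, 0.1, -0.9]
grip_width: 0.0514
gripper_force: 15.0
```

Request:
step_arm(
  series=[
    [[0.025,-0.036,0,0,0,0,0.55],[0.05,-0.072,0,0,0,0,0.55],[0.08,-0.108,0,0,0,0,0.55],[0.105,-0.144,0,0,0,0,0.55],[0.13,-0.18,0,0,0,0,0.55]],
  ],
)

```text
t: 29.4
ee_pos: [0.5919, 0.0733, 0.1288]
tool_rot: [-0.0, 0.745, 0.668, -0.0]
wrist_force: [0.5, 0.7, -0.6]
grip_width: 0.0512
gripper_force: 15.0
```

Request:
step_arm(
  series=[
    [[0.0235,-0.032,0,0,0,0,0.55],[0.0235,-0.032,0,0,0,0,0.55],[0.0235,-0.032,0,0,0,0,0.55],[0.0235,-0.032,0,0,0,0,0.55],[0.0235,-0.032,0,0,0,0,0.55]],
  ],
)

```text
t: 29.9
ee_pos: [0.6142, 0.0443, 0.1289]
tool_rot: [-0.0, 0.744, 0.668, 0.0]
wrist_force: [-0.4, -0.0, -0.7]
grip_width: 0.0514
gripper_force: 15.0
```

Request:
step_arm(
  series=[
    [[0,0,-0.04,0,0,0,0.55],[0,0,-0.08,0,0,0,0.55],[0,0,-0.1,0,0,0,0.55],[0,0,-0.112,0,0,0,0.55],[0,0,-0.112,0,0,0,0.55]],
  ],
)

```text
t: 30.4
ee_pos: [0.6138, 0.0435, 0.0159]
tool_rot: [-0.001, 0.744, 0.668, -0.001]
wrist_force: [0.1, -0.4, -0.6]
grip_width: 0.0517
gripper_force: 15.0
```

Request:
step_arm(
  series=[
    [[0,0,0,0,0,0,0.55],[0,0,0,0,0,0,0.55],[0,0,0,0,0,0,0.55]],
  ],
)

```text
t: 30.7
ee_pos: [0.6155, 0.043, 0.0183]
tool_rot: [0.0, 0.745, 0.667, 0.001]
wrist_force: [0.8, 0.5, -1.0]
grip_width: 0.0518
gripper_force: 15.0
```

Request:
step_arm(
  series=[
    [[0,0,-0.004,0,0,0,0.55],[0,0,-0.007,0,0,0,0.55],[0,0,-0.0088,0,0,0,0.55],[0,0,-0.0088,0,0,0,0.55],[0,0,-0.0088,0,0,0,0.55]],
  ],
)

```text
t: 31.2
ee_pos: [0.6146, 0.0427, 0.0082]
tool_rot: [-0.0, 0.745, 0.667, -0.0]
wrist_force: [-1.1, 0.3, 1.4]
grip_width: 0.0513
gripper_force: 15.0
```

Touching the floor and on the spot. I'll release, rise back to the w3 viewpoint and compare.

Request:
step_arm(
  series=[
    [[0,0,0,0,0,0,0.4],[0,0,0,0,0,0,0.2],[0,0,0,0,0,0,0.2],[0,0,0.04,0,0,0,0.2],[0,0,0.085,0,0,0,0.2]],
  ],
)

```text
t: 31.7
ee_pos: [0.6134, 0.0426, 0.0927]
tool_rot: [-0.001, 0.745, 0.667, -0.002]
wrist_force: [1.0, 0.5, 0.9]
grip_width: 0.0687
gripper_force: 0.0
```

Request:
step_arm(
  series=[
    [[0,0,0.045,0,0,0,0],[0,0,0.09,0,0,0,0],[-0.007,-0.02,0.13,0,0,0,0],[-0.014,-0.043,0.157,0,0,0,0],[-0.014,-0.043,0.157,0,0,0,0]],
  ],
)

```text
t: 32.2
ee_pos: [0.6019, -0.0046, 0.2551]
tool_rot: [0.002, 0.746, 0.666, 0.003]
wrist_force: [1.0, -1.0, -0.8]
grip_width: 0.0865
gripper_force: 0.0
```

Request:
step_arm(
  series=[
    [[0,0,0,0,0,0,0],[0,0,0,0,0,0,0],[0,0,0,0,0,0,0],[0,0,0,0,0,0,0]],
  ],
)

```text
t: 32.6
ee_pos: [0.6004, 0.0005, 0.2492]
tool_rot: [-0.0, 0.744, 0.668, -0.001]
wrist_force: [-0.4, -0.8, -0.6]
grip_width: 0.0871
gripper_force: 0.0
```

```bash
python3 w.py w10
python3 - <<'E'
from h import *
from rig import bot
p,d=bot.read_camera("side");p2,_=bot.read_camera("top")
for n,q in(("side",p),("top",p2)):
    c=np.load(n+"0.npz")
    for nm,o in(("before",c["p"]),("after",q)):
        H,S,V=cv2.split(cv2.cvtColor(o,cv2.COLOR_RGB2HSV));m=np.zeros_like(V)
        if n=="side":m[225:270,280:330]=1
        else:m[160:200,295:330]=1
        print(n,nm);blob((S>150 if n=="side" else S>120)&(m>0),c,.03)
        if n=="side":
            m[:]=0;m[255:350,180:310]=1
            blob((S>190)&(V>90)&((H<6)|(H>174))&(np.arange(560)<225)[None],c,.09,40)
for n in("w3","w10"):
    c=np.load(n+".npz");p_=c["p"];H,S,V=cv2.split(cv2.cvtColor(p_,cv2.COLOR_RGB2HSV));m=np.zeros_like(V);m[110:260,245:345]=1
    print(n,c["ee"]);blob((S>150)&(V>60)&(m>0),c,.03,100);m[180:]=0;m[:,330:]=0;blob((V<62)&(m>0),c,.03,300)
a=p[180:380,150:420];b=np.load("w10.npz")["p"][80:280,180:380]
b=cv2.resize(b,(500,500),interpolation=cv2.INTER_CUBIC);a=cv2.resize(a,(300,222));t=cv2.resize(p2[120:300,120:460],(300,159))
o=np.zeros((500,800,3),np.uint8);o[:,:500]=b;o[:222,500:]=a;o[240:399,500:]=t;cv2.imwrite("pics/fin.png",o[:,:,::-1])
E
```

```text
32.6 [6.004e-01 5.000e-04 2.492e-01] [-4.000e-04  7.443e-01  6.678e-01 -7.000e-04]
cam [0.611 0.079 0.41 ] [[0.994, -0.107, -0.003], [-0.102, -0.952, 0.29], [-0.033, -0.288, -0.957]]
side before
[295, 238, 20, 16, 262] [303.9 245.9] [ 0.6019 -0.0685  0.03  ]
[185, 319, 25, 21, 405] [197.2 328.9] [ 0.3522 -0.3138  0.09  ]
side after
[294, 239, 20, 15, 254] [303.4 246.3] [ 0.6003 -0.0697  0.03  ]
[185, 319, 25, 22, 413] [197.2 329.1] [ 0.3522 -0.3142  0.09  ]
top before
[305, 172, 17, 17, 207] [312.6 179.3] [ 0.6004 -0.0705  0.03  ]
top after
w3 [ 6.00752898e-01 -2.29082397e-04  2.50450860e-01]
[272, 211, 34, 38, 1008] [288.5 229.8] [ 0.6016 -0.0689  0.03  ]
[271, 129, 39, 41, 1164] [289.4 149.3] [0.6146 0.0418 0.03  ]
w10 [6.00439068e-01 4.57618703e-04 2.49202457e-01]
[272, 212, 34, 38, 1015] [288.5 230.3] [ 0.6007 -0.0689  0.03  ]
[272, 129, 40, 41, 1168] [291.3 149. ] [0.6158 0.0424 0.03  ]
```

View pics/fin.png

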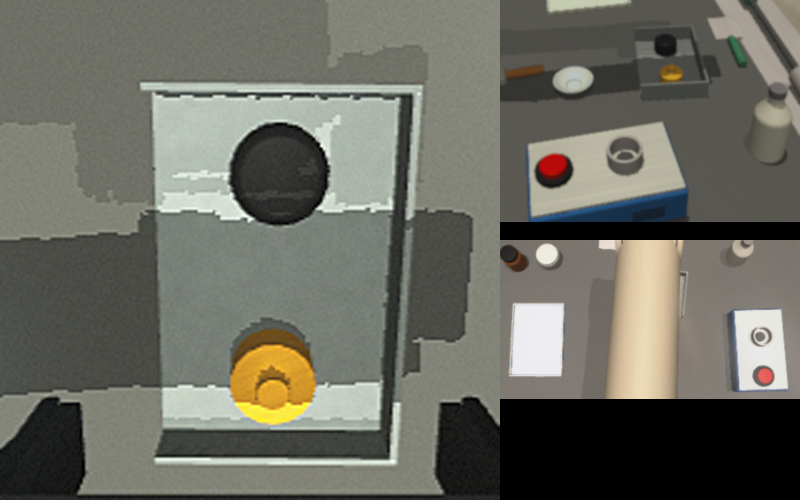

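The final picture shows the cap at (279,173) and the weight at (273,383) in the bay, about 1 mm from where they started. The ring lies flat over the plunger at (625,155), the button is up and the tray is empty. The arm is clear of everything, so I'm handing in.

```bash
python3 -c "
from rig import bot
print(bot.hand_in())"
```

```text
the job is handed in; nothing more can be done
None
```

The job is handed in at about 33 s: the ring lies flat over the ejector's plunger, the weight and cap stand upright within about 1 mm of their original spots, the button reads as up in the images, and no move came near the dish, tin or bottle.

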